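# Clamp a phone in the bench screen press with its folding crank

### The job

Swing the press's folding crank handle up until it stands fully upright, crank clockwise (seen from above) to bring the plate down onto the phone until the crank turns clearly stiff, about one and a half times the effort of free cranking, and gently stop there: much more would crack the glass. Then fold the handle back down flat along its arm, let go, and leave the phone clamped. Do not disturb the other things on the bench.

Things in the scene. Friction and masses are not known exactly. Their poses are not given: they have to be found in the camera images.
- press: Bench screen press, fixed to the table: black base 240 (x) x 230 (y) x 30 mm, two steel columns at y = +-95 mm, blue crossbar 45 x 230 mm whose top is 175 mm above the table. Origin: centre of the underside; z up. It may stand anywhere in front of the robot at any moderate yaw.
- axis_top (a point): Point on the vertical crank axis at the top of the steel shaft, 225 mm above the table (top face of the red crank arm). The shaft (14 mm dia.) stands 40 mm clear above the crossbar. The red arm is 14 mm wide and 10 mm thick, and reaches from 12 mm behind the axis to 68 mm in front of it.
- grip_hinge (a point): Hinge of the folding handle, at 60 mm from the crank axis near the outer end of the red arm, 236 mm above the table. The direction from axis_top to grip_hinge (level) is the arm's direction. The hinge axis is level and square to the arm.
- grip_mid (a point): Point on the centre line of the black handle, 50 mm from its hinge. The handle is a black plastic sleeve, 18 mm dia., that spins freely on a steel pin; it spans 16 to 81 mm from the hinge (the steel end to 84 mm). Folded it lies flat on top of the arm, pointing from the hinge back over the crank axis; swung out it stands upright, its end 320 mm above the table.
- grip (a joint): Fold angle of the handle (rad): 0 = folded flat along the arm (a stop), 1.57 = upright; it can lean outwards a little further, to a stop at 1.75. Light friction: about 1 N at the handle's middle moves it, and it stays where it is left.
- crank (a joint): Crank angle (rad); grows clockwise seen from above, which lowers the plate 6.37 mm per rad (40 mm per turn). Starts within 1.4 rad of zero; 0.4 to 1.4 turns are needed. Free cranking takes about 6 N along the circle at the upright handle (0.35 N m friction, 60 mm radius); each 10 N of plate force adds 1.06 N. Let go, the screw holds the plate, up to about 55 N.
- platen: Aluminium pressing plate 110 (x) x 165 (y) x 12 mm, guided by the columns, driven by the crank. Origin: centre of its underside.
- phone: White phone, black glass, 150 x 72 x 9 mm, lying loose on soft foam under the plate. Origin: centre of its underside. From touch the foam yields an unknown 1.5 to 7.5 mm with under 8 N, then a firm rubber backing bites: about 35 N per mm of plate travel (0.22 N per mrad of crank). Judge it by feel at the crank, not by position. Clamped above 15 N; the glass cracks above 70 N.
- screwdriver: Bystander: orange screwdriver, 160 mm, lying beside the press.
- tape_roll: Bystander: red tape roll, 72 mm dia., 20 mm high, beside the press.
- screw_tray: Bystander: blue divided screw tray 90 x 70 x 18 mm, beside the press.
- spare_phone: Bystander: black broken phone 145 x 70 x 8 mm.
- heat_gun: Bystander: yellow heat gun lying down, 180 mm long, 56 mm high.
Things that resemble listed ones, but are neither listed nor needed, are in the scene too. Leave any blue or red look-alike of the phone alone.

How it is judged:
By the outcome, as a careful person would: the job done as asked, in the order asked, and still so for the second after the job is handed in, with the robot touching nothing.
It also fails if it takes over 72 s, if anything falls off the work surface, if the arm or the gripper's body presses on something with over 40 N, if the wrist force passes 120 N, or if a joint passes its speed limit or range.

### The arm

A 6-joint arm with a two-finger parallel gripper is mounted at the origin on the work surface. World frame = base frame: x ahead of the robot, y to its left, z up, the work surface at z = 0. Lengths are in m, angles in rad, forces in N, time in s.
With the tool pointing down it reaches from about 0.325 to 0.9 m from the base axis. Payload 6.1 kg.
Tool frame: the origin (TCP) lies at the very end of the fingers, on their centre line; the grasp point (between the pads) lies manip.grip_depth behind it (manip.grip_depth is the distance from the TCP to the grasp point, in m); z points along the fingers, y is the direction in which the jaws open and shut (so a half turn about z gives the same grasp; the last joint's range is limited). The gripper opens to 87 mm and grips with 3 to 60 N. Pads are 19 mm wide; open, the fingers measure 117 mm over their backs; the gripper's body (75 mm by 190 mm) begins 51 mm behind the grasp point.
Start: joints at [1.093, 0.22, 1.526, -0, 1.395, -0.126], TCP at [0.215, 0.587, 0.223] pointing down, gripper open.
Joint ranges: [-2.98, 2.98], [-0.91, 2.08], [0.09, 2.57], [-1.24, 4.39], [0.2, 2.65], [-2.68, 2.68]. Speed limits (rad/s): [2.57, 2.57, 3.01, 3.14, 3.14, 3.14].

### API

Orientations are given as a unit quaternion [x, y, z, w].
In Python, from bench import monitor, optics, manip gives the robot as it stands. The module is installed in compiled form; this text tells all that it offers.
- The arm moves only by the tool jog_arm, never from a script. Its argument "motion" is a list of rows, each an object with "linear": the shift along the tool's x, y, z in m, a list of three; "angular": the turn, a rotation vector about the tool's x, y, z in rad, a list of three; "claw": the opening, from 0 (shut) to 1 (fully open). In form: [{"linear": [tx, ty, tz], "angular": [wx, wy, wz], "claw": claw}, ...]. A call has 1 to 5 rows; each row is the pose to reach, as a shift and turn from the pose measured when the call began, along the tool's axes at that moment; what a row does not reach only later rows make up. A row lasts 1/10 s, in which the tool goes at most 50 mm and 8.59 degrees, less where a joint would pass 70% of its speed; a pose out of reach is approached as far as the arm can. A call with a gripper value outside its range is refused whole. The fingers move at their own pace and stop on an object; "newtons" is the grip in N (left out, the last holds). Time passes only in rows, so rows that repeat a pose let the fingers close. It gives the time, the measured TCP pose, the force and the opening at its end, in the units of the state.
- monitor.state(): the state, without advancing time (a new reading comes with each control period).
- optics.grab_frame(name): name is "scene" or "side" or "wrist"; returns a dict with "img" (384x512x3 uint8, red, green, blue), "fx", "fy", "cx", "cy" (pixels), "xyz" and "rotation" of the camera in the world; the wrist camera has in their place "hand_eye" (4x4, takes a point from camera to tool coordinates, whose origin is the TCP and whose axes are the flange's). Camera axes: x right, y up, looking along -z (the intrinsics and any distortion apply to the point x, -y, -z); pixel columns grow to the right and rows downward; lengths in m; the calibration is good to about 2 mm. The wrist camera is an equidistant fisheye: a pixel r from the principal point sees the ray r / f radians off the axis. A picture is of the moment at which its call begins: read the wrist's pose just before it. There is no depth.
- manip.hand_in(): hands the job in, once; it reports no verdict.
The state is a dict: "t": time; "joint_pos": joint angles; "qvel": joint speeds; "joint_efforts": joint torques, N m; "tcp_pos": TCP position; "tcp_rot": TCP orientation; "force": force on the tool from outside, world axes, zero at the start; "wrist_torque": the same for the moment, N m; "finger_gap": finger opening in m.
Only numpy, scipy, OpenCV 4.12 (cv2) and the standard library are available. Lean on these libraries where they do the work, as an engineer would, in place of code of your own. Each camera call takes 0.05 s, during which the arm holds its last target. There are 200 camera calls.

## Working session

There is one attempt and no reset: what is moved stays moved. The work goes in short steps, Python scripts to look and compute and a tool call to move; the robot and the scene stay as the last step left them, time stands still between calls to the robot, and variables do not carry over. Pictures are saved under pics/ and viewed, about 8 in all and at most 12, crops included, and the job is handed in when it is done.

Besides the shell and the picture viewer there is one more tool, called after "Emit:" by a JSON object that holds its "api" and its "payload". jog_arm: Moves the arm, as the interface text tells. Its arguments: {"type":"object","properties":{"motion":{"type":"array","items":{"type":"object","properties":{"linear":{"type":"array","items":{"type":"number"}},"angular":{"type":"array","items":{"type":"number"}},"claw":{"type":"number"}}}},"newtons":{"type":"number"}},"required":["motion"]}

```bash
mkdir -p pics
cat > h.py <<'E'
import numpy as np, cv2
from bench import monitor, optics, manip
from scipy.spatial.transform import Rotation as R
def save(f,n): cv2.imwrite('pics/'+n+'.png',f['img'][:,:,::-1])
def rot(f):
    r=np.array(f['rotation']); return r if r.shape==(3,3) else R.from_quat(r).as_matrix()
def ray(f,u,v):
    d=np.array([(u-f['cx'])/f['fx'],-(v-f['cy'])/f['fy'],-1]); return np.array(f['xyz']),rot(f)@d
def onz(f,u,v,z):
    o,d=ray(f,u,v); return o+d*(z-o[2])/d[2]
def proj(f,p):
    q=rot(f).T@(np.array(p)-np.array(f['xyz'])); return f['cx']+f['fx']*q[0]/-q[2], f['cy']-f['fy']*q[1]/-q[2]
def mid(f1,p1,f2,p2):
    a,d=ray(f1,*p1);b,e=ray(f2,*p2)
    s=np.linalg.lstsq(np.c_[d,-e],b-a,rcond=None)[0]; x,y=a+d*s[0],b+e*s[1]
    return (x+y)/2,np.linalg.norm(x-y)
E
python3 - <<'E'
from h import *
import pickle
fs={n:optics.grab_frame(n) for n in('scene','side')}
pickle.dump(fs,open('f.pkl','wb'))
for n,f in fs.items(): print(n,f['xyz'],f['rotation'],f['fx'],f['cx'],f['cy'],[k for k in f])
cv2.imwrite('pics/s.png',cv2.resize(fs['scene']['img'][:,:,::-1],(800,600)))
cv2.imwrite('pics/d.png',cv2.resize(fs['side']['img'][:,:,::-1],(800,600)))
print(manip.grip_depth,monitor.state())
E
```

```text
scene [ 1.10104283 -0.09944568  1.06741189] [0.22203057 0.19073576 0.63683332 0.71327808] 371.23035809797057 255.92356120675183 192.22636246738293 ['img', 'fx', 'fy', 'cx', 'cy', 'xyz', 'rotation']
side [0.16764415 1.06882137 1.28176195] [-0.05731859  0.37831589  0.91427486 -0.13301563] 485.5515436824029 250.2766217188391 189.93281024465344 ['img', 'fx', 'fy', 'cx', 'cy', 'xyz', 'rotation']
0.0187 {'t': 0.1, 'joint_pos': array([ 1.09289566e+00,  2.21158960e-01,  1.52749920e+00,  2.27737432e-05,
        1.39472085e+00, -1.26090577e-01]), 'qvel': array([ 0.00095392, -0.00263703, -0.00225365, -0.00082023,  0.00122856,
       -0.00013584]), 'joint_efforts': array([ 1.36505329e-03, -4.95943236e+01, -3.88522267e+01,  7.00720819e-02,
        5.15086006e-02, -2.45038234e-05]), 'tcp_pos': array([0.21510142, 0.5862149 , 0.2215381 ]), 'tcp_rot': array([ 1.75001194e-01,  9.84567816e-01, -8.49421265e-04, -2.76355610e-04]), 'force': array([ 0.04033645, -0.70384651,  0.47004383]), 'wrist_torque': array([0.03105812, 0.03584604, 0.05780547]), 'finger_gap': 0.0870977449654533}
```

View pics/s.png

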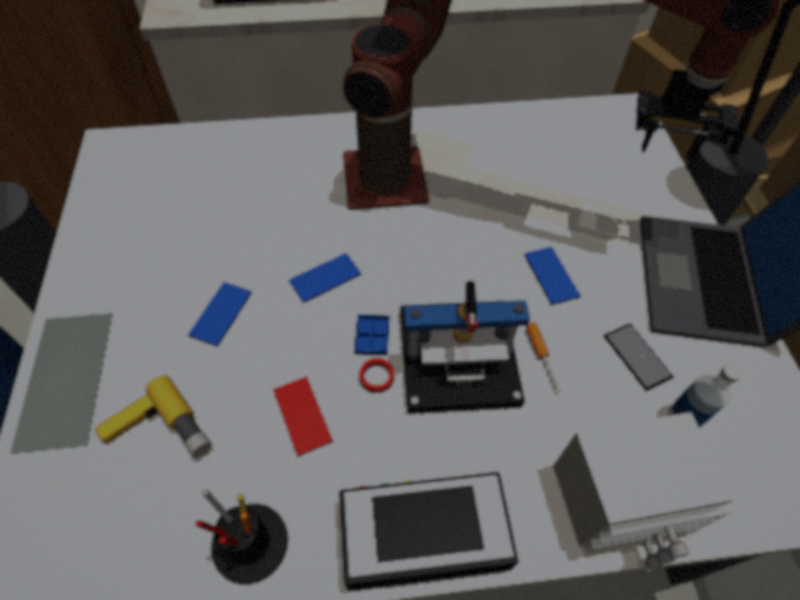

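View pics/d.png

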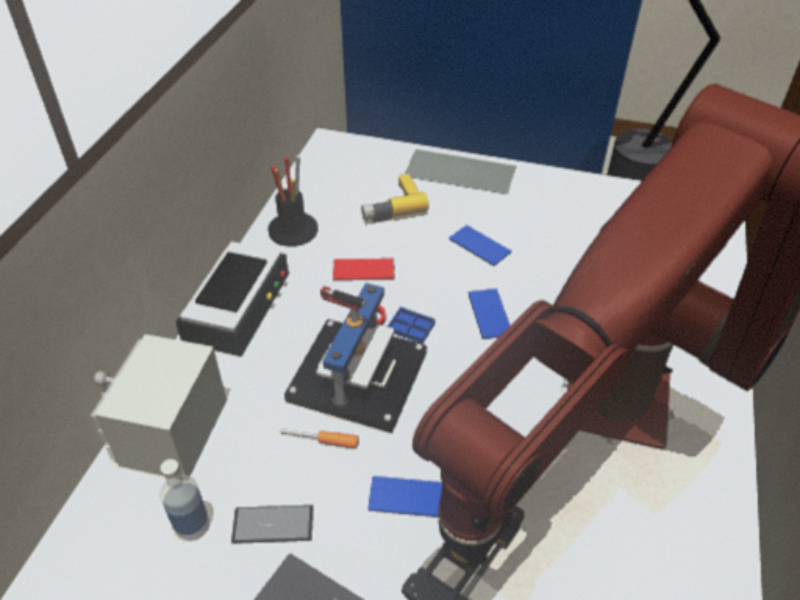

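Scene: press at (465,350) of 800x600, blue crossbar (402–528,315), handle dark at (470,285–325). Side: crossbar (355,325), red hinge end at about (325,293). I'll zoom in on the handle in both.

Run:
```python
from h import *
import pickle
fs=pickle.load(open('f.pkl','rb'))
a=fs['scene']['img'][170:270,250:350]; b=fs['side']['img'][170:270,180:280]
g=lambda x:cv2.resize(cv2.convertScaleAbs(x[:,:,::-1],alpha=1.6),(400,400),interpolation=cv2.INTER_CUBIC)
cv2.imwrite('pics/c.png',np.hstack([g(a),g(b)]))
for n,f in fs.items():
    hsv=cv2.cvtColor(f['img'],cv2.COLOR_RGB2HSV)
    for c,m in(('blue',cv2.inRange(hsv,(100,120,40),(125,255,255))),('red',cv2.inRange(hsv,(0,120,40),(6,255,255))|cv2.inRange(hsv,(174,120,40),(180,255,255)))):
        for k in cv2.findContours(m,0,2)[0]:
            if cv2.contourArea(k)>8:
                r=cv2.minAreaRect(k)
                if 130<r[0][1]<320 and 100<r[0][0]<370 : print(n,c,cv2.contourArea(k),np.round(r[0]),np.round(cv2.boxPoints(r)).tolist())
```

```text
scene blue 414.0 [238. 214.] [[227.0, 225.0], [229.0, 201.0], [248.0, 203.0], [247.0, 226.0]]
scene blue 472.5 [277. 203.] [[258.0, 196.0], [296.0, 194.0], [297.0, 209.0], [258.0, 211.0]]
scene blue 415.5 [321. 201.] [[304.0, 194.0], [337.0, 193.0], [337.0, 207.0], [304.0, 209.0]]
scene blue 695.0 [140. 201.] [[121.0, 214.0], [145.0, 177.0], [160.0, 188.0], [136.0, 224.0]]
scene blue 596.5 [208. 177.] [[185.0, 179.0], [223.0, 161.0], [230.0, 175.0], [192.0, 193.0]]
scene blue 585.5 [353. 176.] [[335.0, 163.0], [350.0, 154.0], [370.0, 189.0], [355.0, 198.0]]
scene red 961.5 [193. 266.] [[174.0, 250.0], [196.0, 241.0], [212.0, 282.0], [190.0, 291.0]]
scene red 331.0 [240. 240.] [[230.0, 230.0], [251.0, 230.0], [251.0, 249.0], [230.0, 249.0]]
scene red 19.5 [300. 207.] [[295.0, 207.0], [299.0, 202.0], [305.0, 207.0], [301.0, 213.0]]
side blue 879.0 [259. 317.] [[236.0, 325.0], [238.0, 304.0], [283.0, 309.0], [280.0, 330.0]]
side blue 291.0 [219. 220.] [[207.0, 230.0], [221.0, 204.0], [232.0, 209.0], [218.0, 236.0]]
side blue 173.5 [263. 208.] [[249.0, 210.0], [253.0, 198.0], [276.0, 206.0], [272.0, 218.0]]
side blue 481.0 [313. 199.] [[299.0, 187.0], [316.0, 182.0], [326.0, 212.0], [309.0, 217.0]]
side blue 76.5 [236. 192.] [[228.0, 201.0], [233.0, 181.0], [243.0, 184.0], [238.0, 203.0]]
side blue 372.5 [307. 156.] [[288.0, 152.0], [294.0, 141.0], [326.0, 160.0], [319.0, 171.0]]
side red 17.0 [324. 306.] [[318.0, 311.0], [327.0, 299.0], [330.0, 301.0], [321.0, 313.0]]
side red 12.0 [337. 290.] [[330.0, 295.0], [341.0, 283.0], [343.0, 285.0], [333.0, 297.0]]
side red 119.5 [318. 291.] [[305.0, 303.0], [313.0, 274.0], [330.0, 279.0], [322.0, 308.0]]
side red 15.5 [243. 201.] [[241.0, 206.0], [242.0, 196.0], [246.0, 196.0], [245.0, 206.0]]
side red 424.5 [232. 172.] [[213.0, 166.0], [251.0, 166.0], [251.0, 178.0], [213.0, 178.0]]
```

View pics/c.png

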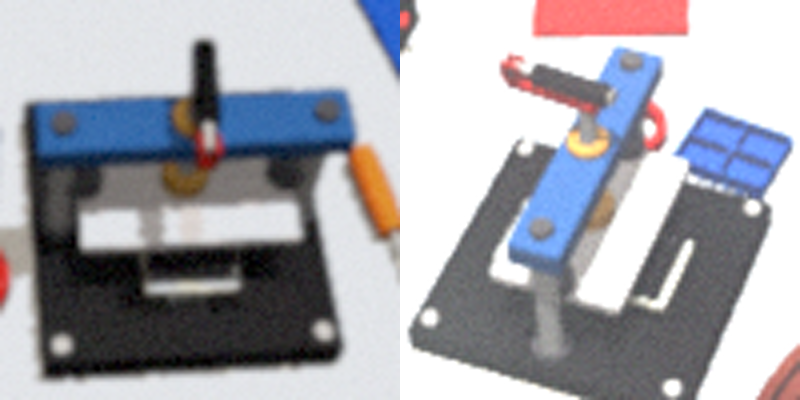

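Both crops are 4x. Scene: column bolts (63,122) and (327,111), handle tip (205,42), hinge about (208,130). Side: bolts (632,61) and (541,229), hinge about (520,66), tip (612,98).

Run:
```python
from h import *
import pickle
fs=pickle.load(open('f.pkl','rb'));S,D=fs['scene'],fs['side']
s=lambda u,v:(250+u/4,170+v/4)
d=lambda u,v:(180+(u-400)/4,170+v/4)
for n,p,q in(('boltA',s(63,122),d(632,61)),('boltB',s(327,111),d(541,229)),('hinge',s(208,130),d(520,66)),('tip',s(205,42),d(612,98)),('boltAx',s(63,122),d(541,229))):
    print(n,*mid(S,p,D,q))
print([onz(S,*s(*p),.178) for p in((63,122),(327,111))],[onz(D,*d(*p),.178) for p in((632,61),(541,229))])
print('base screws z.03',[onz(S,*s(*p),.03) for p in((61,346),(323,331))],[onz(D,*d(*p),.03) for p in((525,148),(430,317),(752,207),(672,388))])
print('hinge z.236',onz(S,*s(208,130),.236),onz(D,*d(520,66),.236),'tip',onz(S,*s(205,42),.236),onz(D,*d(612,98),.236))
```

```text
boltA [0.53419168 0.00355807 0.17632336] 0.0032651205340587103
boltB [0.54534355 0.19349596 0.17611413] 0.003729663128473688
hinge [0.59272587 0.09191079 0.23936116] 0.0006600834252275147
tip [0.51708872 0.1029773  0.23549558] 0.003487041526152348
boltAx [0.53784915 0.05870132 0.0890098 ] 0.13495658876959818
[array([0.53676922, 0.00430305, 0.178     ]), array([0.54817622, 0.19389568, 0.178     ])] [array([0.53270314, 0.00358579, 0.178     ]), array([0.5434883 , 0.19344785, 0.178     ])]
base screws z.03 [array([ 0.64208949, -0.00624753,  0.03      ]), array([0.65207294, 0.19363743, 0.03      ])] [array([ 0.63884207, -0.00834169,  0.03      ]), array([0.64892753, 0.19024768, 0.03      ]), array([0.42904907, 0.00164332, 0.03      ]), array([0.4399156 , 0.20184843, 0.03      ])]
hinge z.236 [0.5903641  0.09250172 0.236     ] [0.59429447 0.08906098 0.236     ] tip [0.5190862 0.1037939 0.236    ] [0.5158904  0.10180878 0.236     ]
```

```bash
cat >> h.py <<'E'
AX=np.array([.540,.0985]); 
def go(*targets):
    "targets: (x,y,z,yaw of tool x) pointing down -> rows from the measured pose"
    s=monitor.state(); R0=R.from_quat(s['tcp_rot'])
    for x,y,z,w in targets:
        T=R.from_matrix(np.array([[np.cos(w),np.sin(w),0],[np.sin(w),-np.cos(w),0],[0,0,-1]]))
        print(np.round(R0.inv().apply(np.array([x,y,z])-s['tcp_pos']),4).tolist(),np.round((R0.inv()*T).as_rotvec(),3).tolist())
    print('t',s['t'],'tcp',s['tcp_pos'].round(4),'F',s['force'].round(2),'gap',round(s['finger_gap'],4),'q',s['joint_pos'].round(2))
E
python3 -c "
from h import *
go((.215,.587,.33,2.79),(.538,.0985,.33,2.99))"
```

```text
[0.0004, 0.0005, -0.1085] [-0.002, -0.0, -0.0]
[-0.4712, -0.3468, -0.108] [-0.002, -0.0, -0.2]
t 0.1 tcp [0.2151 0.5862 0.2215] F [ 0.04 -0.7   0.47] gap 0.0871 q [ 1.09  0.22  1.53  0.    1.39 -0.13]
```

Emit:
{"api": "jog_arm", "payload": {"motion": [{"linear": [0, 0, -0.05], "angular": [0, 0, 0], "claw": 1}, {"linear": [0, 0, -0.1], "angular": [0, 0, 0], "claw": 1}, {"linear": [-0.04, -0.03, -0.108], "angular": [0, 0, -0.1], "claw": 1}, {"linear": [-0.08, -0.06, -0.108], "angular": [0, 0, -0.2], "claw": 1}, {"linear": [-0.12, -0.09, -0.108], "angular": [0, 0, -0.2], "claw": 1}], "newtons": 8}}

```text
t: 0.6
tcp_pos: [0.2969, 0.4599, 0.33]
tcp_rot: [0.074, 0.997, -0.001, -0.0]
force: [-0.2, 0.4, 0.1]
finger_gap: 0.0871
```

```bash
python3 -c "
from h import *
go((.538,.0985,.33,2.99))"
```

```text
[-0.2916, -0.3221, 0.0003] [-0.001, 0.0, 0.004]
t 0.6 tcp [0.2969 0.4599 0.33  ] F [-0.16  0.41  0.13] gap 0.0871 q [ 0.85 -0.01  1.58 -0.    1.58 -0.57]
```

Emit:
{"api": "jog_arm", "payload": {"motion": [{"linear": [-0.036, -0.04, 0], "angular": [0, 0, 0], "claw": 1}, {"linear": [-0.07, -0.08, 0], "angular": [0, 0, 0], "claw": 1}, {"linear": [-0.106, -0.12, 0], "angular": [0, 0, 0], "claw": 1}, {"linear": [-0.14, -0.155, 0], "angular": [0, 0, 0], "claw": 1}, {"linear": [-0.175, -0.193, 0], "angular": [0, 0, 0], "claw": 1}]}}

```text
t: 1.1
tcp_pos: [0.4356, 0.2512, 0.3299]
tcp_rot: [0.074, 0.997, -0.001, -0.0]
force: [-0.7, 0.7, 0.8]
finger_gap: 0.0873
```

Emit:
{"api": "jog_arm", "payload": {"motion": [{"linear": [-0.033, -0.037, 0], "angular": [0, 0, 0], "claw": 1}, {"linear": [-0.066, -0.073, 0], "angular": [0, 0, 0], "claw": 1}, {"linear": [-0.1, -0.11, 0], "angular": [0, 0, 0], "claw": 1}, {"linear": [-0.116, -0.129, 0], "angular": [0, 0, 0], "claw": 1}, {"linear": [-0.116, -0.129, 0], "angular": [0, 0, 0], "claw": 1}]}}

```text
t: 1.6
tcp_pos: [0.5325, 0.1033, 0.329]
tcp_rot: [0.076, 0.997, -0.001, -0.001]
force: [0.7, 0.2, -0.2]
finger_gap: 0.0874
```

Run:
```python
from h import *
go((.538,.0985,.32,2.99),(.538,.0985,.22,2.99))
f=optics.grab_frame('wrist')
print(f['fx'],f['cx'],f['cy'],np.array(f['hand_eye']).round(4).tolist())
a=cv2.convertScaleAbs(f['img'][:,:,::-1],alpha=1.5)
cv2.imwrite('pics/w.png',cv2.resize(a,(800,600)))
import pickle; pickle.dump((f,monitor.state()),open('w.pkl','wb'))
```

```text
[-0.0062, -0.0039, 0.009] [-0.002, -0.001, -0.0]
[-0.0063, -0.0037, 0.109] [-0.002, -0.001, -0.0]
t 1.6 tcp [0.5325 0.1033 0.329 ] F [ 0.69  0.25 -0.21] gap 0.0874 q [ 0.05 -0.03  1.59 -0.    1.58 -1.37]
297.3186396354542 255.43910953357098 194.4582245347416 [[-0.0012, 0.9589, 0.2836, 0.0777], [1.0, 0.0011, 0.0008, -0.0004], [0.0005, 0.2836, -0.9589, -0.1628], [0.0, 0.0, 0.0, 1.0]]
```

View pics/w.png

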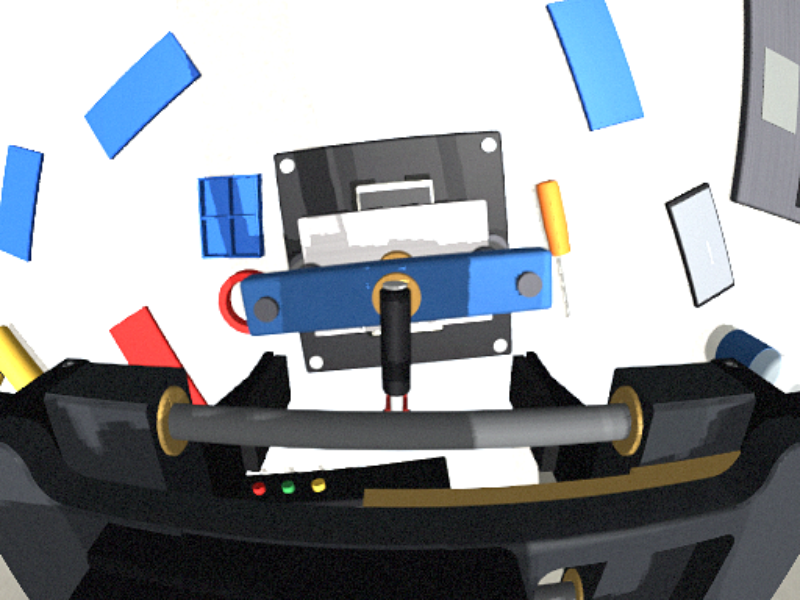

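Wrist view (800x600): handle straight along the tool's x, from tip (397,286) to root (396,393); crossbar bolts at (266,309) and (529,285).

```bash
cat >> h.py <<'E'
def wonz(f,s,u,v,z):
    a=np.array([u-f['cx'],-(v-f['cy'])]); r=np.hypot(*a); t=r/f['fx']
    d=np.r_[a/r*np.sin(t),-np.cos(t)]
    H=np.array(f['hand_eye']); Rt=R.from_quat(s['tcp_rot']).as_matrix()
    o=Rt@H[:3,3]+s['tcp_pos']; d=Rt@H[:3,:3]@d
    return o+d*(z-o[2])/d[2]
E
python3 - <<'E'
from h import *
import pickle
f,s=pickle.load(open('w.pkl','rb'))
k=.64
for n,u,v,z in(('tip',397,284,.236),('sleeve0',396,393,.236),('bA',266,309,.178),('bB',529,285,.178),('s1',287,166,.031),('s2',489,145,.031),('s3',316,362,.031),('s4',500,346,.031)):
    print(n,wonz(f,s,u*k,v*k,z).round(4))
E
```

```text
tip [0.5176 0.1054 0.236 ]
sleeve0 [0.5858 0.0942 0.236 ]
bA [0.5355 0.0058 0.178 ]
bB [0.5463 0.196  0.178 ]
s1 [0.4304 0.0064 0.031 ]
s2 [0.4408 0.2076 0.031 ]
s3 [ 0.6407 -0.0045  0.031 ]
s4 [0.6524 0.1961 0.031 ]
```

```bash
sed -i 's/^AX=.*/AX=np.array([.5405,.1005]); HG=np.array([.5998,.0912])/' h.py; python3 -c "
from h import *
go((.5386,.1008,.28,2.987),(.5386,.1008,.22,2.987))"
```

```text
[-0.0076, -0.0032, 0.0492] [-0.001, -0.002, 0.004]
[-0.0077, -0.0031, 0.1092] [-0.001, -0.002, 0.004]
t 1.65 tcp [0.5316 0.1051 0.3292] F [ 0.14 -0.1  -0.13] gap 0.0871 q [ 0.05 -0.03  1.59 -0.    1.58 -1.37]
```

Emit:
{"api": "jog_arm", "payload": {"motion": [{"linear": [-0.0076, -0.003, 0.03], "angular": [0, -0.001, 0.004], "claw": 0.6}, {"linear": [-0.0076, -0.003, 0.06], "angular": [0, -0.001, 0.004], "claw": 0.6}, {"linear": [-0.0076, -0.003, 0.085], "angular": [0, -0.001, 0.004], "claw": 0.5}, {"linear": [-0.0076, -0.003, 0.109], "angular": [0, -0.001, 0.004], "claw": 0.4}, {"linear": [-0.0076, -0.003, 0.109], "angular": [0, -0.001, 0.004], "claw": 0.4}]}}

```text
t: 2.15
tcp_pos: [0.5352, 0.1022, 0.2161]
tcp_rot: [0.076, 0.997, -0.001, -0.004]
force: [0.1, 0.2, -0.3]
finger_gap: 0.0549
```

```bash
python3 -c "
from h import *
go((.5386,.1008,.22,2.987))"
```

```text
[-0.0036, -0.0009, -0.0039] [-0.002, -0.008, 0.002]
t 2.15 tcp [0.5352 0.1022 0.2161] F [ 0.14  0.24 -0.27] gap 0.0549 q [ 0.04  0.04  1.74 -0.    1.37 -1.37]
```

Emit:
{"api": "jog_arm", "payload": {"motion": [{"linear": [-0.003, -0.001, -0.004], "angular": [0, -0.006, 0], "claw": 0.2}, {"linear": [-0.003, -0.001, -0.004], "angular": [0, -0.006, 0], "claw": 0}, {"linear": [-0.003, -0.001, -0.004], "angular": [0, -0.006, 0], "claw": 0}, {"linear": [-0.003, -0.001, -0.004], "angular": [0, -0.006, 0], "claw": 0}, {"linear": [-0.003, -0.001, -0.004], "angular": [0, -0.006, 0], "claw": 0}]}}

```text
t: 2.65
tcp_pos: [0.5383, 0.0994, 0.2209]
tcp_rot: [0.076, 0.997, -0.003, -0.001]
force: [0.1, -4.3, 0.4]
finger_gap: 0.0179
```

```bash
cat >> h.py <<'E'
def arc(S,ths,off,w=2.987):
    "off: TCP z minus hinge-level grasp z"
    ph=w-np.pi
    go(*[(HG[0]-S*np.cos(t)*np.cos(ph),HG[1]-S*np.cos(t)*np.sin(ph),.236+off+S*np.sin(t),w) for t in ths])
E
python3 -c "
from h import *
arc(62,[0],-.0165)
arc(.062,[0,.2,.4,.6,.8,1.0,1.2,1.4,1.57],-.0165)"
```

```text
[61.9379, 0.1001, 0.067] [-0.005, -0.001, 0.002]
t 2.65 tcp [0.5383 0.0994 0.2209] F [ 0.12 -4.33  0.38] gap 0.0179 q [ 0.04  0.04  1.73 -0.    1.38 -1.38]
[-0.0, 0.0014, 0.0013] [-0.005, -0.001, 0.002]
[-0.0012, 0.0013, -0.011] [-0.005, -0.001, 0.002]
[-0.0049, 0.0013, -0.0228] [-0.005, -0.001, 0.002]
[-0.0108, 0.0012, -0.0337] [-0.005, -0.001, 0.002]
[-0.0188, 0.0011, -0.0431] [-0.005, -0.001, 0.002]
[-0.0284, 0.0011, -0.0509] [-0.005, -0.001, 0.002]
[-0.0395, 0.001, -0.0565] [-0.005, -0.001, 0.002]
[-0.0514, 0.001, -0.0598] [-0.005, -0.001, 0.002]
[-0.0619, 0.001, -0.0607] [-0.005, -0.001, 0.002]
t 2.65 tcp [0.5383 0.0994 0.2209] F [ 0.12 -4.33  0.38] gap 0.0179 q [ 0.04  0.04  1.73 -0.    1.38 -1.38]
```

Emit:
{"api": "jog_arm", "payload": {"motion": [{"linear": [-0.001, 0, -0.012], "angular": [0, 0, 0], "claw": 0}, {"linear": [-0.005, 0, -0.024], "angular": [0, 0, 0], "claw": 0}, {"linear": [-0.011, 0, -0.035], "angular": [0, 0, 0], "claw": 0}, {"linear": [-0.019, 0, -0.0445], "angular": [0, 0, 0], "claw": 0}, {"linear": [-0.0285, 0, -0.052], "angular": [0, 0, 0], "claw": 0}]}}

```text
t: 3.15
tcp_pos: [0.5671, 0.0952, 0.2746]
tcp_rot: [0.076, 0.997, -0.003, -0.001]
force: [-2.0, -1.4, -2.1]
finger_gap: 0.0176
```

```bash
sed -i 's/^AX=.*/AX=np.array([.5405,.0993]); HG=np.array([.5998,.0900])/' h.py
python3 - <<'E'
from h import *
arc(.062,[1.1,1.25,1.4,1.5,1.57],-.0152)
f=optics.grab_frame('side')
cv2.imwrite('pics/d2.png',cv2.resize(f['img'][120:270,140:340,::-1],(800,600),interpolation=cv2.INTER_CUBIC))
E
```

```text
[-0.005, -0.0001, -0.0015] [-0.005, -0.001, 0.002]
[-0.0136, -0.0001, -0.0051] [-0.005, -0.001, 0.002]
[-0.0226, -0.0001, -0.0074] [-0.005, -0.001, 0.002]
[-0.0287, -0.0002, -0.0081] [-0.005, -0.001, 0.002]
[-0.0331, -0.0002, -0.0083] [-0.005, -0.001, 0.002]
t 3.15 tcp [0.5671 0.0952 0.2746] F [-2.04 -1.36 -2.07] gap 0.0176 q [ 0.03  0.07  1.59 -0.01  1.48 -1.39]
```

View pics/d2.png

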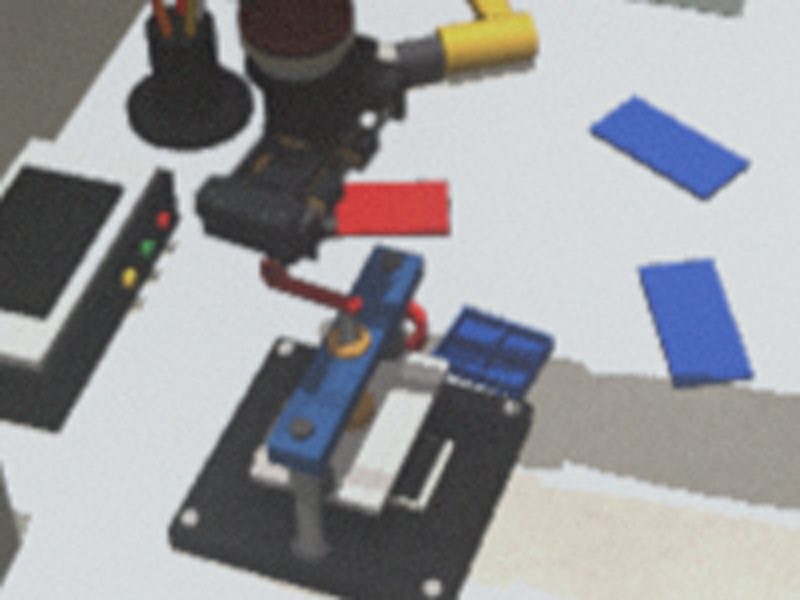

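The side view shows the arm bare from (270,265) to (355,305) and the handle up in the gripper. I'll finish the swing.

Emit:
{"api": "jog_arm", "payload": {"motion": [{"linear": [-0.009, 0, -0.003], "angular": [0, 0, 0], "claw": 0}, {"linear": [-0.018, 0, -0.006], "angular": [0, 0, 0], "claw": 0}, {"linear": [-0.027, 0, -0.008], "angular": [0, 0, 0], "claw": 0}, {"linear": [-0.0335, 0, -0.0083], "angular": [0, 0, 0], "claw": 0}, {"linear": [-0.0335, 0, -0.0083], "angular": [0, 0, 0], "claw": 0}]}}

```text
t: 3.7
tcp_pos: [0.6035, 0.0897, 0.2851]
tcp_rot: [0.077, 0.997, -0.002, 0.002]
force: [0.5, -0.8, 4.9]
finger_gap: 0.0177
```

Run:
```python
from h import *
go((HG[0],HG[1],.283,2.987))
s=monitor.state()
f=optics.grab_frame('wrist'); f2=optics.grab_frame('scene')
a=cv2.convertScaleAbs(f['img'][180:330,156:356,::-1],alpha=1.5); b=cv2.convertScaleAbs(f2['img'][140:290,200:400,::-1],alpha=1.5)
cv2.imwrite('pics/w2.png',np.hstack([cv2.resize(a,(400,300),interpolation=2),cv2.resize(b,(400,300),interpolation=2)]))
```

```text
[0.0037, -0.0003, 0.0021] [-0.004, 0.005, 0.001]
t 3.7 tcp [0.6035 0.0897 0.2851] F [ 0.48 -0.75  4.92] gap 0.0177 q [ 0.02  0.15  1.49 -0.    1.5  -1.4 ]
```

View pics/w2.png

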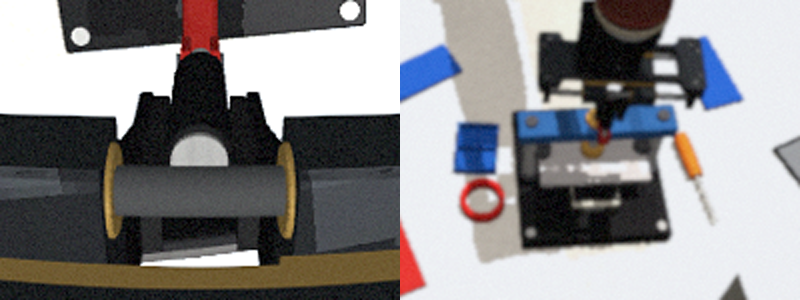

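Run:
```python
from h import *
import pickle
fs=pickle.load(open('f.pkl','rb'));S,D=fs['scene'],fs['side']
f,s=pickle.load(open('w.pkl','rb'))
a=cv2.convertScaleAbs(D['img'][200:250,215:270,::-1],alpha=1.0)
b=cv2.convertScaleAbs(S['img'][205:255,260:335,::-1],alpha=1.5)
c=f['img'][105:180,175:325,::-1]
top=np.hstack([cv2.resize(a,(330,300),interpolation=2),cv2.resize(b,(450,300),interpolation=2)])
cv2.imwrite('pics/g.png',np.vstack([top,np.hstack([cv2.resize(c,(600,300),interpolation=2),np.zeros((300,180,3),np.uint8)])]))
```

```text
(no output)
```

View pics/g.png

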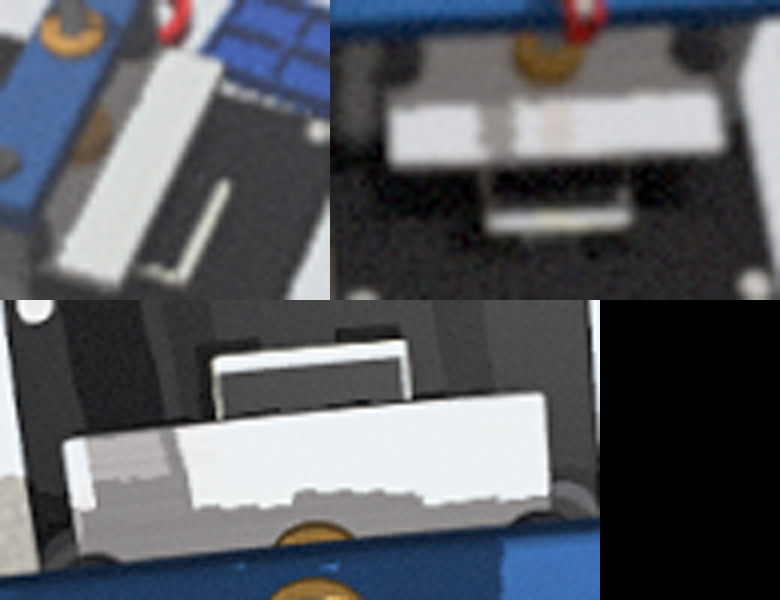

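Side panel (6x): the phone's back rim runs from (226,182) to (183,280). Scene panel (6x): the platen's lower front edge runs from (390,165) to (722,150), the phone front from (488,215) to (632,212), its bottom at 232. Wrist panel (4x): the phone's back corners are (213,356) and (407,340).

Run:
```python
from h import *
import pickle
fs=pickle.load(open('f.pkl','rb'));S,D=fs['scene'],fs['side']
f,s=pickle.load(open('w.pkl','rb'))
sp=lambda u,v:(260+(u-330)/6,205+v/6); dp=lambda u,v:(215+u/6,200+v/6); wp=lambda u,v:(175+u/4,105+(v-300)/4)
xd=np.array([.998,-.0567]);yd=np.array([.0567,.998])
def zat(o,d,P,n): # intersect ray with vertical plane through P normal n
    t=(P-o[:2])@n/(d[:2]@n); return o+d*t
for p in((390,165),(722,150)): print('platen bottom front',zat(*ray(S,*sp(*p)),AX+.055*xd,xd).round(4))
o1,_=ray(D,0,0)
for z in(.03,.035,.04,.045,.05,.055):
    W=[wonz(f,s,*wp(*p),z)[:2] for p in((213,356),(407,340))]
    L=(W[0]+W[1])/2
    fr=[onz(S,*sp(*p),z)[:2] for p in((488,215),(632,212))]; F=(fr[0]+fr[1])/2
    sd=[onz(D,*dp(*p),z)[:2] for p in((222,182),(180,274))]
    print(z,'back wrist',W[0].round(4),W[1].round(4),'side',sd[0].round(4),sd[1].round(4),'len',np.linalg.norm(F-L).round(4),'w',np.linalg.norm(W[0]-W[1]).round(4),'fw',np.linalg.norm(fr[0]-fr[1]).round(4))
```

```text
platen bottom front [0.5907 0.0131 0.0835]
platen bottom front [0.6001 0.1796 0.0824]
0.03 back wrist [0.4629 0.0721] [0.4681 0.1469] side [0.4706 0.0539] [0.474  0.1231] len 0.1353 w 0.075 fw 0.0747
0.035 back wrist [0.4628 0.0726] [0.468  0.1466] side [0.4694 0.0579] [0.4728 0.1269] len 0.1378 w 0.0742 fw 0.0744
0.04 back wrist [0.4627 0.0731] [0.4679 0.1463] side [0.4682 0.062 ] [0.4715 0.1307] len 0.1404 w 0.0734 fw 0.074
0.045 back wrist [0.4626 0.0736] [0.4677 0.1459] side [0.467  0.0661] [0.4703 0.1345] len 0.143 w 0.0725 fw 0.0737
0.05 back wrist [0.4625 0.0741] [0.4676 0.1456] side [0.4658 0.0701] [0.4691 0.1382] len 0.1456 w 0.0717 fw 0.0733
0.055 back wrist [0.4625 0.0745] [0.4674 0.1453] side [0.4646 0.0742] [0.4679 0.142 ] len 0.1482 w 0.0709 fw 0.0729
```

Phone top z is about 0.055 and platen underside about 0.083, so the gap is about 27 mm (about 4.2 rad). I'll crank the first 3 rad freely in 1 rad calls.

```bash
cat >> h.py <<'E'
def where():
    s=monitor.state(); d=s['tcp_pos'][:2]-AX; psi=np.arctan2(d[1],d[0]); n=d/np.hypot(*d); tg=np.array([n[1],-n[0]])
    F=s['force']; print('psi %.4f r %.4f  Ftan(resist) %.2f Frad %.2f Fz %.2f'%(psi,np.hypot(*d),-F[:2]@tg,F[:2]@n,F[2])); return psi
def crank(steps,z=.2835):
    p=where(); go(*[(AX[0]+.06*np.cos(p-k),AX[1]+.06*np.sin(p-k),z,2.987) for k in steps])
E
python3 -c "
from h import *
crank([.15,.35,.55,.75,.95])"
```

```text
psi -0.1507 r 0.0633  Ftan(resist) 0.37 Frad 0.72 Fz 5.67
[0.0039, -0.009, 0.0015] [-0.004, 0.005, 0.001]
[0.0068, -0.0206, 0.0016] [-0.004, 0.005, 0.001]
[0.012, -0.0314, 0.0016] [-0.004, 0.005, 0.001]
[0.0193, -0.0409, 0.0016] [-0.004, 0.005, 0.001]
[0.0282, -0.0489, 0.0016] [-0.004, 0.005, 0.001]
t 3.8 tcp [0.603  0.0898 0.285 ] F [0.77 0.26 5.67] gap 0.018 q [ 0.02  0.15  1.49 -0.    1.5  -1.4 ]
```

Emit:
{"api": "jog_arm", "payload": {"motion": [{"linear": [0.003, -0.009, 0], "angular": [0, 0.005, 0], "claw": 0}, {"linear": [0.0068, -0.0206, 0], "angular": [0, 0.005, 0], "claw": 0}, {"linear": [0.012, -0.0314, 0], "angular": [0, 0.005, 0], "claw": 0}, {"linear": [0.0193, -0.041, 0], "angular": [0, 0.005, 0], "claw": 0}, {"linear": [0.0282, -0.049, 0], "angular": [0, 0.005, 0], "claw": 0}], "newtons": 25}}

```text
t: 4.3
tcp_pos: [0.5689, 0.0452, 0.285]
tcp_rot: [0.077, 0.997, -0.002, 0.002]
force: [6.8, 0.8, 1.1]
finger_gap: 0.0172
```

```bash
python3 -c "
from h import *
crank([.2,.4,.6,.8,1.])"
```

```text
psi -1.0869 r 0.0611  Ftan(resist) 6.40 Frad 2.43 Fz 1.08
[0.011, -0.0052, 0.0015] [-0.004, 0.004, 0.001]
[0.0223, -0.0092, 0.0015] [-0.004, 0.004, 0.001]
[0.0341, -0.0108, 0.0014] [-0.004, 0.004, 0.001]
[0.0461, -0.0101, 0.0014] [-0.004, 0.004, 0.001]
[0.0577, -0.007, 0.0013] [-0.004, 0.004, 0.001]
t 4.3 tcp [0.5689 0.0452 0.285 ] F [6.8  0.82 1.08] gap 0.0172 q [-0.06  0.05  1.59 -0.    1.49 -1.47]
```

Emit:
{"api": "jog_arm", "payload": {"motion": [{"linear": [0.011, -0.005, 0], "angular": [0, 0, 0], "claw": 0}, {"linear": [0.0223, -0.009, 0], "angular": [0, 0, 0], "claw": 0}, {"linear": [0.034, -0.011, 0], "angular": [0, 0, 0], "claw": 0}, {"linear": [0.046, -0.01, 0], "angular": [0, 0, 0], "claw": 0}, {"linear": [0.0577, -0.007, 0], "angular": [0, 0, 0], "claw": 0}]}}

```text
t: 4.8
tcp_pos: [0.512, 0.0476, 0.285]
tcp_rot: [0.077, 0.997, -0.001, 0.004]
force: [7.0, 2.3, 1.0]
finger_gap: 0.0172
```

```bash
python3 -c "
from h import *
crank([.2,.4,.6,.8,1.],.285)"
```

```text
psi -2.0745 r 0.0591  Ftan(resist) 5.00 Frad -5.33 Fz 1.02
[0.0111, 0.0043, -0.0001] [-0.002, 0.009, 0.001]
[0.0206, 0.0116, -0.0002] [-0.002, 0.009, 0.001]
[0.0286, 0.0206, -0.0003] [-0.002, 0.009, 0.001]
[0.0345, 0.031, -0.0003] [-0.002, 0.009, 0.001]
[0.0383, 0.0423, -0.0004] [-0.002, 0.009, 0.001]
t 4.8 tcp [0.512  0.0476 0.285 ] F [6.95 2.25 1.02] gap 0.0172 q [-0.06 -0.09  1.74 -0.    1.49 -1.48]
```

Emit:
{"api": "jog_arm", "payload": {"motion": [{"linear": [0.0105, 0.005, 0], "angular": [0, 0.005, 0], "claw": 0}, {"linear": [0.0198, 0.012, 0], "angular": [0, 0.005, 0], "claw": 0}, {"linear": [0.0276, 0.021, 0], "angular": [0, 0.005, 0], "claw": 0}, {"linear": [0.0335, 0.0312, 0], "angular": [0, 0.005, 0], "claw": 0}, {"linear": [0.0373, 0.0423, 0], "angular": [0, 0.005, 0], "claw": 0}]}}

```text
t: 5.3
tcp_pos: [0.4828, 0.0944, 0.285]
tcp_rot: [0.077, 0.997, -0.002, 0.004]
force: [4.8, -4.6, -0.3]
finger_gap: 0.0172
```

```bash
python3 -c "
from h import *
crank([.05,.1,.15,.2,.25,.3],.285)
f=optics.grab_frame('side')
cv2.imwrite('pics/d3.png',cv2.resize(f['img'][120:270,140:340,::-1],(800,600),interpolation=cv2.INTER_CUBIC))
import pickle; pickle.dump(f,open('d3.pkl','wb'))
"
```

```text
psi -3.0568 r 0.0579  Ftan(resist) 4.94 Frad -4.35 Fz -0.27
[0.0027, 0.0024, -0.0] [-0.003, 0.009, 0.0]
[0.0032, 0.0054, -0.0] [-0.003, 0.009, 0.0]
[0.0035, 0.0084, -0.0001] [-0.003, 0.009, 0.0]
[0.0037, 0.0114, -0.0001] [-0.003, 0.009, 0.0]
[0.0038, 0.0144, -0.0001] [-0.003, 0.009, 0.0]
[0.0037, 0.0174, -0.0001] [-0.003, 0.009, 0.0]
t 5.3 tcp [0.4828 0.0944 0.285 ] F [ 4.76 -4.56 -0.27] gap 0.0172 q [ 0.04 -0.14  1.79 -0.    1.49 -1.38]
```

View pics/d3.png

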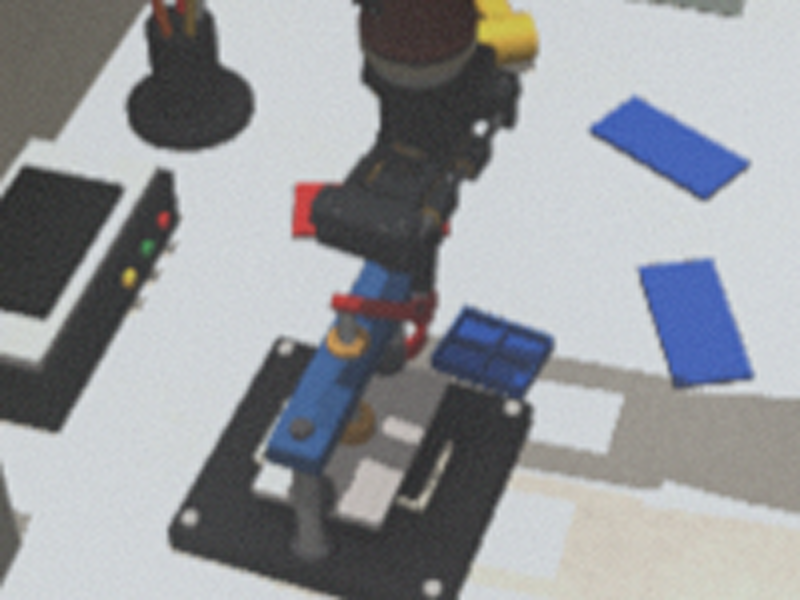

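The side view shows the arm turned to point toward the robot (hinge at (430,300)), the handle upright in the gripper, and the plate lower. From here I'll use smaller steps.

```bash
sed -i 's/^AX=.*/AX=np.array([.5423,.0993]); HG=np.array([.6016,.0900])/' h.py; python3 -c "
from h import *
crank([.1,.2,.3,.4,.5],.285)"
```

```text
psi -3.0931 r 0.0600  Ftan(resist) -0.87 Frad -3.60 Fz 0.91
[0.0009, 0.0059, -0.0] [-0.001, 0.008, 0.001]
[0.0013, 0.0119, -0.0] [-0.001, 0.008, 0.001]
[0.001, 0.0179, -0.0] [-0.001, 0.008, 0.001]
[0.0001, 0.0238, -0.0] [-0.001, 0.008, 0.001]
[-0.0014, 0.0296, -0.0] [-0.001, 0.008, 0.001]
t 5.35 tcp [0.4824 0.0964 0.285 ] F [3.55 1.05 0.91] gap 0.017 q [ 0.04 -0.14  1.79 -0.    1.49 -1.38]
```

Emit:
{"api": "jog_arm", "payload": {"motion": [{"linear": [0.001, 0.006, 0], "angular": [0, 0.005, 0], "claw": 0}, {"linear": [0.001, 0.012, 0], "angular": [0, 0.005, 0], "claw": 0}, {"linear": [0.001, 0.018, 0], "angular": [0, 0.005, 0], "claw": 0}, {"linear": [0, 0.024, 0], "angular": [0, 0.005, 0], "claw": 0}, {"linear": [-0.0012, 0.0296, 0], "angular": [0, 0.005, 0], "claw": 0}]}}

```text
t: 5.85
tcp_pos: [0.4882, 0.1238, 0.2849]
tcp_rot: [0.077, 0.997, -0.002, 0.001]
force: [1.0, -6.5, 4.3]
finger_gap: 0.0171
```

```bash
python3 -c "
from h import *
crank([.06,.12,.18,.24,.3],.285)"
```

```text
psi 2.7162 r 0.0594  Ftan(resist) 5.50 Frad -3.57 Fz 4.27
[-0.0005, 0.0036, -0.0001] [-0.004, 0.003, 0.0]
[-0.0017, 0.007, -0.0001] [-0.004, 0.003, 0.0]
[-0.0032, 0.0103, -0.0001] [-0.004, 0.003, 0.0]
[-0.0049, 0.0135, -0.0001] [-0.004, 0.003, 0.0]
[-0.0067, 0.0165, -0.0001] [-0.004, 0.003, 0.0]
t 5.85 tcp [0.4882 0.1238 0.2849] F [ 0.98 -6.49  4.27] gap 0.0171 q [ 0.09 -0.11  1.75 -0.    1.49 -1.32]
```

Emit:
{"api": "jog_arm", "payload": {"motion": [{"linear": [-0.0005, 0.0036, 0], "angular": [0, 0.003, 0], "claw": 0}, {"linear": [-0.0017, 0.007, 0], "angular": [0, 0.003, 0], "claw": 0}, {"linear": [-0.003, 0.0103, 0], "angular": [0, 0.003, 0], "claw": 0}, {"linear": [-0.005, 0.0135, 0], "angular": [0, 0.003, 0], "claw": 0}, {"linear": [-0.0067, 0.0165, 0], "angular": [0, 0.003, 0], "claw": 0}]}}

```text
t: 6.35
tcp_pos: [0.4972, 0.1373, 0.2849]
tcp_rot: [0.077, 0.997, -0.004, -0.0]
force: [0.1, -6.5, 3.5]
finger_gap: 0.017
```

```bash
python3 -c "
from h import *
crank([.05,.1,.15,.2,.25],.285)"
```

```text
psi 2.4413 r 0.0590  Ftan(resist) 4.89 Frad -4.32 Fz 3.54
[-0.0008, 0.003, -0.0001] [-0.008, -0.0, -0.0]
[-0.0025, 0.0055, -0.0001] [-0.008, -0.0, -0.0]
[-0.0044, 0.0078, -0.0001] [-0.008, -0.0, -0.0]
[-0.0064, 0.0101, -0.0001] [-0.008, -0.0, -0.0]
[-0.0085, 0.0122, -0.0002] [-0.008, -0.0, -0.0]
t 6.35 tcp [0.4972 0.1373 0.2849] F [ 0.15 -6.52  3.54] gap 0.017 q [ 0.12 -0.08  1.72 -0.01  1.5  -1.29]
```

Emit:
{"api": "jog_arm", "payload": {"motion": [{"linear": [-0.0012, 0.0026, 0], "angular": [-0.004, 0, 0], "claw": 0}, {"linear": [-0.0027, 0.0052, 0], "angular": [-0.004, 0, 0], "claw": 0}, {"linear": [-0.0044, 0.0076, 0], "angular": [-0.004, 0, 0], "claw": 0}, {"linear": [-0.0064, 0.0099, 0], "angular": [-0.004, 0, 0], "claw": 0}, {"linear": [-0.0085, 0.012, 0], "angular": [-0.004, 0, 0], "claw": 0}]}}

```text
t: 6.85
tcp_pos: [0.5069, 0.1462, 0.285]
tcp_rot: [0.078, 0.997, -0.004, -0.001]
force: [-2.4, -5.7, 5.1]
finger_gap: 0.0175
```

```bash
python3 -c "
from h import *
crank([.05,.1,.15,.2,.25],.285)"
```

```text
psi 2.2176 r 0.0588  Ftan(resist) 5.36 Frad -3.16 Fz 5.15
[-0.0013, 0.003, -0.0] [-0.007, -0.001, -0.001]
[-0.0035, 0.0049, -0.0001] [-0.007, -0.001, -0.001]
[-0.0058, 0.0068, -0.0001] [-0.007, -0.001, -0.001]
[-0.0083, 0.0086, -0.0001] [-0.007, -0.001, -0.001]
[-0.0108, 0.0102, -0.0001] [-0.007, -0.001, -0.001]
t 6.85 tcp [0.5069 0.1462 0.285 ] F [-2.37 -5.75  5.15] gap 0.0175 q [ 0.14 -0.05  1.69 -0.01  1.5  -1.28]
```

Emit:
{"api": "jog_arm", "payload": {"motion": [{"linear": [-0.0018, 0.0022, 0], "angular": [-0.004, 0, 0], "claw": 0}, {"linear": [-0.0038, 0.0042, 0], "angular": [-0.004, 0, 0], "claw": 0}, {"linear": [-0.006, 0.0061, 0], "angular": [-0.004, 0, 0], "claw": 0}, {"linear": [-0.0084, 0.0079, 0], "angular": [-0.004, 0, 0], "claw": 0}, {"linear": [-0.0108, 0.0095, 0], "angular": [-0.004, 0, 0], "claw": 0}]}}

```text
t: 7.35
tcp_pos: [0.5181, 0.1526, 0.285]
tcp_rot: [0.078, 0.997, -0.003, -0.002]
force: [-3.9, -4.5, 6.0]
finger_gap: 0.0175
```

```bash
python3 -c "
from h import *
crank([.05,.1,.15,.2,.25],.285)"
```

```text
psi 1.9974 r 0.0586  Ftan(resist) 5.43 Frad -2.45 Fz 5.98
[-0.0018, 0.0028, -0.0001] [-0.006, -0.003, -0.001]
[-0.0044, 0.0042, -0.0001] [-0.006, -0.003, -0.001]
[-0.0071, 0.0055, -0.0001] [-0.006, -0.003, -0.001]
[-0.0098, 0.0067, -0.0001] [-0.006, -0.003, -0.001]
[-0.0127, 0.0078, -0.0001] [-0.006, -0.003, -0.001]
t 7.35 tcp [0.5181 0.1526 0.285 ] F [-3.92 -4.48  5.98] gap 0.0175 q [ 0.14 -0.01  1.66 -0.    1.5  -1.27]
```

Emit:
{"api": "jog_arm", "payload": {"motion": [{"linear": [-0.0022, 0.0019, -0.0005], "angular": [-0.004, 0, 0], "claw": 0}, {"linear": [-0.0047, 0.0034, -0.001], "angular": [-0.004, 0, 0], "claw": 0}, {"linear": [-0.0073, 0.0048, -0.001], "angular": [-0.004, 0, 0], "claw": 0}, {"linear": [-0.01, 0.006, -0.001], "angular": [-0.004, 0, 0], "claw": 0}, {"linear": [-0.0128, 0.0071, -0.001], "angular": [-0.004, 0, 0], "claw": 0}]}}

```text
t: 7.85
tcp_pos: [0.5301, 0.1568, 0.285]
tcp_rot: [0.078, 0.997, -0.002, -0.004]
force: [-4.8, -2.8, 2.8]
finger_gap: 0.0175
```

```bash
python3 -c "
from h import *
crank([.04,.08,.12,.16,.2],.286)"
```

```text
psi 1.7806 r 0.0587  Ftan(resist) 5.23 Frad -1.71 Fz 2.84
[-0.0018, 0.002, -0.001] [-0.005, -0.008, -0.001]
[-0.0041, 0.0027, -0.001] [-0.005, -0.008, -0.001]
[-0.0064, 0.0033, -0.0011] [-0.005, -0.008, -0.001]
[-0.0087, 0.0039, -0.0011] [-0.005, -0.008, -0.001]
[-0.0111, 0.0043, -0.0011] [-0.005, -0.008, -0.001]
t 7.85 tcp [0.5301 0.1568 0.285 ] F [-4.76 -2.76  2.84] gap 0.0175 q [ 0.15  0.02  1.63 -0.    1.5  -1.27]
```

Emit:
{"api": "jog_arm", "payload": {"motion": [{"linear": [-0.0024, 0.001, -0.0005], "angular": [-0.004, -0.004, 0], "claw": 0}, {"linear": [-0.0048, 0.0019, -0.0005], "angular": [-0.004, -0.004, 0], "claw": 0}, {"linear": [-0.0072, 0.0026, -0.0005], "angular": [-0.004, -0.004, 0], "claw": 0}, {"linear": [-0.0096, 0.0032, -0.0005], "angular": [-0.004, -0.004, 0], "claw": 0}, {"linear": [-0.012, 0.0037, -0.0005], "angular": [-0.004, -0.004, 0], "claw": 0}]}}

```text
t: 8.35
tcp_pos: [0.541, 0.1583, 0.285]
tcp_rot: [0.078, 0.997, -0.001, -0.004]
force: [-5.6, -2.4, 4.2]
finger_gap: 0.0172
```

```bash
python3 -c "
from h import *
crank([.04,.08,.12,.16,.2],.2855)"
```

```text
psi 1.5927 r 0.0590  Ftan(resist) 5.68 Frad -2.24 Fz 4.18
[-0.0022, 0.0014, -0.0005] [-0.002, -0.008, -0.001]
[-0.0046, 0.0017, -0.0005] [-0.002, -0.008, -0.001]
[-0.007, 0.0019, -0.0006] [-0.002, -0.008, -0.001]
[-0.0094, 0.0019, -0.0006] [-0.002, -0.008, -0.001]
[-0.0118, 0.0019, -0.0006] [-0.002, -0.008, -0.001]
t 8.35 tcp [0.541  0.1583 0.285 ] F [-5.63 -2.36  4.18] gap 0.0172 q [ 0.14  0.05  1.6   0.    1.5  -1.27]
```

Emit:
{"api": "jog_arm", "payload": {"motion": [{"linear": [-0.0024, 0.0004, -0.0005], "angular": [0, -0.004, 0], "claw": 0}, {"linear": [-0.0048, 0.0007, -0.0005], "angular": [0, -0.004, 0], "claw": 0}, {"linear": [-0.007, 0.0009, -0.0005], "angular": [0, -0.004, 0], "claw": 0}, {"linear": [-0.0092, 0.0009, -0.0005], "angular": [0, -0.004, 0], "claw": 0}, {"linear": [-0.0112, 0.0009, -0.0005], "angular": [0, -0.004, 0], "claw": 0}]}}

```text
t: 8.85
tcp_pos: [0.5508, 0.1579, 0.285]
tcp_rot: [0.077, 0.997, -0.0, -0.004]
force: [-5.7, 0.8, 3.5]
finger_gap: 0.0173
```

```bash
python3 -c "
from h import *
crank([.04,.08,.12,.16,.2],.2855)"
```

```text
psi 1.4273 r 0.0592  Ftan(resist) 5.77 Frad -0.02 Fz 3.48
[-0.0024, 0.0007, -0.0005] [-0.001, -0.008, -0.0]
[-0.0048, 0.0006, -0.0005] [-0.001, -0.008, -0.0]
[-0.0072, 0.0004, -0.0005] [-0.001, -0.008, -0.0]
[-0.0096, 0.0001, -0.0005] [-0.001, -0.008, -0.0]
[-0.0119, -0.0003, -0.0006] [-0.001, -0.008, -0.0]
t 8.85 tcp [0.5508 0.1579 0.285 ] F [-5.71  0.8   3.48] gap 0.0173 q [ 0.14  0.07  1.58  0.    1.5  -1.27]
```

Emit:
{"api": "jog_arm", "payload": {"motion": [{"linear": [-0.002, 0.0001, -0.0005], "angular": [0, -0.004, 0], "claw": 0}, {"linear": [-0.0042, 0, -0.0005], "angular": [0, -0.004, 0], "claw": 0}, {"linear": [-0.0063, -0.0001, -0.0005], "angular": [0, -0.004, 0], "claw": 0}, {"linear": [-0.0084, -0.0003, -0.0005], "angular": [0, -0.004, 0], "claw": 0}, {"linear": [-0.0105, -0.0007, -0.0005], "angular": [0, -0.004, 0], "claw": 0}]}}

```text
t: 9.35
tcp_pos: [0.5597, 0.1564, 0.285]
tcp_rot: [0.077, 0.997, -0.0, -0.004]
force: [-5.8, 1.7, 3.1]
finger_gap: 0.0172
```

```bash
python3 -c "
from h import *
crank([.04,.08,.12,.16,.2],.2855)"
```

```text
psi 1.2751 r 0.0596  Ftan(resist) 6.01 Frad -0.08 Fz 3.14
[-0.0024, -0.0, -0.0005] [-0.001, -0.007, 0.0]
[-0.0048, -0.0005, -0.0005] [-0.001, -0.007, 0.0]
[-0.0071, -0.0011, -0.0005] [-0.001, -0.007, 0.0]
[-0.0094, -0.0017, -0.0006] [-0.001, -0.007, 0.0]
[-0.0117, -0.0025, -0.0006] [-0.001, -0.007, 0.0]
t 9.35 tcp [0.5597 0.1564 0.285 ] F [-5.78  1.67  3.14] gap 0.0172 q [ 0.14  0.09  1.56  0.    1.5  -1.28]
```

Emit:
{"api": "jog_arm", "payload": {"motion": [{"linear": [-0.0019, -0.0003, -0.0005], "angular": [0, -0.004, 0], "claw": 0}, {"linear": [-0.0038, -0.0006, -0.0005], "angular": [0, -0.004, 0], "claw": 0}, {"linear": [-0.0057, -0.0011, -0.0005], "angular": [0, -0.004, 0], "claw": 0}, {"linear": [-0.0076, -0.0016, -0.0005], "angular": [0, -0.004, 0], "claw": 0}, {"linear": [-0.0095, -0.0022, -0.0005], "angular": [0, -0.004, 0], "claw": 0}]}}

```text
t: 9.85
tcp_pos: [0.5675, 0.1538, 0.285]
tcp_rot: [0.077, 0.997, 0.001, -0.003]
force: [-5.8, 3.1, 2.7]
finger_gap: 0.0173
```

```bash
python3 -c "
from h import *
crank([.03,.06,.09,.12,.15],.2855)"
```

```text
psi 1.1375 r 0.0600  Ftan(resist) 6.54 Frad 0.35 Fz 2.66
[-0.0017, -0.0005, -0.0005] [0.001, -0.006, 0.001]
[-0.0034, -0.0011, -0.0005] [0.001, -0.006, 0.001]
[-0.0051, -0.0017, -0.0005] [0.001, -0.006, 0.001]
[-0.0068, -0.0024, -0.0005] [0.001, -0.006, 0.001]
[-0.0084, -0.0031, -0.0005] [0.001, -0.006, 0.001]
t 9.85 tcp [0.5675 0.1538 0.285 ] F [-5.78  3.06  2.66] gap 0.0173 q [ 0.13  0.1   1.54  0.    1.5  -1.29]
```

Emit:
{"api": "jog_arm", "payload": {"motion": [{"linear": [-0.001, -0.0003, -0.0005], "angular": [0, -0.004, 0], "claw": 0}, {"linear": [-0.002, -0.0006, -0.0005], "angular": [0, -0.004, 0], "claw": 0}, {"linear": [-0.003, -0.001, -0.0005], "angular": [0, -0.004, 0], "claw": 0}, {"linear": [-0.004, -0.0014, -0.0005], "angular": [0, -0.004, 0], "claw": 0}, {"linear": [-0.005, -0.0018, -0.0005], "angular": [0, -0.004, 0], "claw": 0}]}}

```text
t: 10.35
tcp_pos: [0.5712, 0.1521, 0.2851]
tcp_rot: [0.076, 0.997, 0.001, -0.002]
force: [-4.9, 3.0, 2.1]
finger_gap: 0.0172
```

```bash
python3 -c "
from h import *
crank([.03,.06,.09,.12,.15],.2855)"
```

```text
psi 1.0693 r 0.0602  Ftan(resist) 5.78 Frad 0.27 Fz 2.06
[-0.0016, -0.0008, -0.0004] [0.002, -0.004, 0.002]
[-0.0033, -0.0015, -0.0005] [0.002, -0.004, 0.002]
[-0.0049, -0.0023, -0.0005] [0.002, -0.004, 0.002]
[-0.0065, -0.003, -0.0005] [0.002, -0.004, 0.002]
[-0.0081, -0.0039, -0.0005] [0.002, -0.004, 0.002]
t 10.35 tcp [0.5712 0.1521 0.2851] F [-4.94  3.01  2.06] gap 0.0172 q [ 0.12  0.11  1.54  0.    1.5  -1.29]
```

Emit:
{"api": "jog_arm", "payload": {"motion": [{"linear": [-0.0016, -0.0007, 0], "angular": [0, 0, 0], "claw": 0}, {"linear": [-0.0032, -0.0014, 0], "angular": [0, 0, 0], "claw": 0}, {"linear": [-0.0048, -0.0022, 0], "angular": [0, 0, 0], "claw": 0}, {"linear": [-0.0064, -0.003, 0], "angular": [0, 0, 0], "claw": 0}, {"linear": [-0.008, -0.0039, 0], "angular": [0, 0, 0], "claw": 0}]}}

```text
t: 10.85
tcp_pos: [0.578, 0.1481, 0.285]
tcp_rot: [0.076, 0.997, 0.002, -0.003]
force: [-4.1, 3.9, 4.0]
finger_gap: 0.0172
```

```bash
python3 -c "
from h import *
crank([.03,.06,.09,.12,.15],.285)"
```

```text
psi 0.9397 r 0.0605  Ftan(resist) 5.61 Frad 0.78 Fz 4.03
[-0.0014, -0.0013, -0.0] [0.004, -0.006, 0.003]
[-0.0029, -0.0022, -0.0] [0.004, -0.006, 0.003]
[-0.0045, -0.0031, -0.0] [0.004, -0.006, 0.003]
[-0.006, -0.0041, -0.0] [0.004, -0.006, 0.003]
[-0.0074, -0.0052, -0.0001] [0.004, -0.006, 0.003]
t 10.85 tcp [0.578  0.1481 0.285 ] F [-4.07  3.94  4.03] gap 0.0172 q [ 0.12  0.12  1.52  0.01  1.5  -1.3 ]
```

Emit:
{"api": "jog_arm", "payload": {"motion": [{"linear": [-0.0016, -0.001, 0], "angular": [0, 0, 0], "claw": 0}, {"linear": [-0.0031, -0.002, 0], "angular": [0, 0, 0], "claw": 0}, {"linear": [-0.0046, -0.003, 0], "angular": [0, 0, 0], "claw": 0}, {"linear": [-0.0061, -0.0041, 0], "angular": [0, 0, 0], "claw": 0}, {"linear": [-0.0076, -0.0052, 0], "angular": [0, 0, 0], "claw": 0}]}}

```text
t: 11.35
tcp_pos: [0.5843, 0.1432, 0.285]
tcp_rot: [0.075, 0.997, 0.003, -0.003]
force: [-3.7, 4.6, 3.0]
finger_gap: 0.0171
```

```bash
python3 -c "
from h import *
crank([.03,.06,.09,.12,.15],.285)"
```

```text
psi 0.8074 r 0.0607  Ftan(resist) 5.90 Frad 0.79 Fz 3.04
[-0.001, -0.0017, 0.0] [0.006, -0.007, 0.004]
[-0.0025, -0.0028, -0.0] [0.006, -0.007, 0.004]
[-0.0038, -0.0039, -0.0] [0.006, -0.007, 0.004]
[-0.0052, -0.0051, -0.0] [0.006, -0.007, 0.004]
[-0.0065, -0.0063, -0.0001] [0.006, -0.007, 0.004]
t 11.35 tcp [0.5843 0.1432 0.285 ] F [-3.71  4.65  3.04] gap 0.0171 q [ 0.1   0.13  1.51  0.01  1.5  -1.32]
```

Emit:
{"api": "jog_arm", "payload": {"motion": [{"linear": [-0.0011, -0.0013, 0], "angular": [0, -0.003, 0], "claw": 0}, {"linear": [-0.0025, -0.0025, 0], "angular": [0, -0.003, 0], "claw": 0}, {"linear": [-0.0039, -0.0037, 0], "angular": [0, -0.003, 0], "claw": 0}, {"linear": [-0.0053, -0.005, 0], "angular": [0, -0.003, 0], "claw": 0}, {"linear": [-0.0066, -0.0063, 0], "angular": [0, -0.003, 0], "claw": 0}]}}

```text
t: 11.85
tcp_pos: [0.5895, 0.1377, 0.285]
tcp_rot: [0.075, 0.997, 0.005, -0.002]
force: [-4.8, 6.6, 3.9]
finger_gap: 0.0173
```

```bash
python3 -c "
from h import *
crank([.03,.06,.09,.12,.15],.285)"
```

```text
psi 0.6837 r 0.0608  Ftan(resist) 8.14 Frad 0.49 Fz 3.91
[-0.0008, -0.0018, 0.0] [0.01, -0.005, 0.005]
[-0.002, -0.0031, 0.0] [0.01, -0.005, 0.005]
[-0.0033, -0.0044, -0.0] [0.01, -0.005, 0.005]
[-0.0045, -0.0058, -0.0] [0.01, -0.005, 0.005]
[-0.0056, -0.0071, -0.0001] [0.01, -0.005, 0.005]
t 11.85 tcp [0.5895 0.1377 0.285 ] F [-4.76  6.62  3.91] gap 0.0173 q [ 0.09  0.14  1.5   0.01  1.5  -1.33]
```

Clear rise to 8.1 N against about 5.6 N free (1.45x). One tiny confirming nudge, then hold.

Emit:
{"api": "jog_arm", "payload": {"motion": [{"linear": [-0.0006, -0.0007, 0], "angular": [0, 0, 0], "claw": 0}, {"linear": [-0.001, -0.0014, 0], "angular": [0, 0, 0], "claw": 0}]}}

```text
t: 12.05
tcp_pos: [0.5897, 0.1375, 0.285]
tcp_rot: [0.075, 0.997, 0.006, -0.002]
force: [-3.8, 6.0, 3.7]
finger_gap: 0.0175
```

```bash
python3 -c "
from h import *
crank([.03,.06],.285)"
```

```text
psi 0.6785 r 0.0609  Ftan(resist) 7.03 Frad 0.85 Fz 3.71
[-0.0007, -0.0019, -0.0] [0.012, -0.006, 0.005]
[-0.002, -0.0032, -0.0] [0.012, -0.006, 0.005]
t 12.05 tcp [0.5897 0.1375 0.285 ] F [-3.75  6.01  3.71] gap 0.0175 q [ 0.09  0.14  1.5   0.01  1.5  -1.33]
```

Emit:
{"api": "jog_arm", "payload": {"motion": [{"linear": [-0.001, -0.0012, 0], "angular": [0, 0, 0], "claw": 0}, {"linear": [-0.0018, -0.0023, 0], "angular": [0, 0, 0], "claw": 0}, {"linear": [-0.0024, -0.0031, 0], "angular": [0, 0, 0], "claw": 0}]}}

```text
t: 12.35
tcp_pos: [0.591, 0.1359, 0.285]
tcp_rot: [0.074, 0.997, 0.008, -0.003]
force: [-5.1, 6.8, 3.2]
finger_gap: 0.0174
```

```bash
python3 -c "
from h import *
crank([.03,.06],.285)"
```

```text
psi 0.6445 r 0.0609  Ftan(resist) 8.52 Frad -0.00 Fz 3.21
[-0.0006, -0.0019, -0.0] [0.015, -0.007, 0.006]
[-0.0019, -0.0032, -0.0] [0.015, -0.007, 0.006]
t 12.35 tcp [0.591  0.1359 0.285 ] F [-5.12  6.81  3.21] gap 0.0174 q [ 0.09  0.14  1.5   0.02  1.5  -1.34]
```

Crank moved 34 mrad further at 8.5 N, 1.5x free cranking, so I'm stopping there. Next: release, lift and turn the tool, then fold the handle with the closed fingers so nothing turns the crank.

Emit:
{"api": "jog_arm", "payload": {"motion": [{"linear": [0, 0, 0], "angular": [0, 0, 0], "claw": 0.1}, {"linear": [0, 0, 0], "angular": [0, 0, 0], "claw": 0.45}, {"linear": [0, 0, 0], "angular": [0, 0, 0], "claw": 0.45}, {"linear": [0, 0, -0.02], "angular": [0, 0, 0], "claw": 0.45}, {"linear": [0, 0, -0.05], "angular": [0, 0, 0], "claw": 0.45}]}}

```text
t: 12.85
tcp_pos: [0.5904, 0.1345, 0.3326]
tcp_rot: [0.074, 0.997, 0.007, -0.005]
force: [0.5, -1.2, -0.3]
finger_gap: 0.0373
```

Run:
```python
from h import *
s=monitor.state(); p=.6445; u=np.array([np.cos(p),np.sin(p)])
w=p+np.pi
go((*s['tcp_pos'][:2],.345,w),(*(AX+.092*u),.345,w),(*(AX+.092*u),.29,w))
f=optics.grab_frame('wrist'); import pickle; pickle.dump((f,s),open('w3.pkl','wb'))
cv2.imwrite('pics/w3.png',cv2.resize(cv2.convertScaleAbs(f['img'][150:330,136:376,::-1],alpha=1.5),(800,600),interpolation=2))
```

```text
[0.0001, 0.0002, -0.0124] [0.017, -0.006, -0.793]
[-0.022, 0.0238, -0.0123] [0.017, -0.006, -0.793]
[-0.0227, 0.0231, 0.0426] [0.017, -0.006, -0.793]
t 12.85 tcp [0.5904 0.1345 0.3326] F [ 0.52 -1.24 -0.31] gap 0.0373 q [ 0.08  0.13  1.42  0.02  1.59 -1.34]
```

View pics/w3.png

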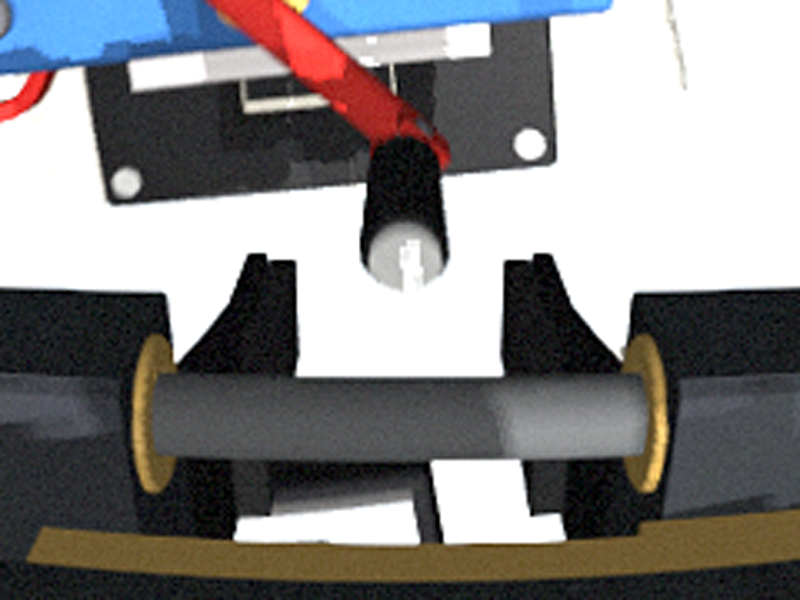

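The wrist view shows the handle standing upright and free, cap at (404,250), the arm running to the upper left, and the fingers clear either side.

Emit:
{"api": "jog_arm", "payload": {"motion": [{"linear": [0, 0, -0.012], "angular": [0.017, -0.006, -0.13], "claw": 0.3}, {"linear": [-0.006, 0.006, -0.012], "angular": [0.017, -0.006, -0.27], "claw": 0.2}, {"linear": [-0.012, 0.012, -0.012], "angular": [0.017, -0.006, -0.41], "claw": 0}, {"linear": [-0.018, 0.018, -0.012], "angular": [0.017, -0.006, -0.55], "claw": 0}, {"linear": [-0.022, 0.024, -0.012], "angular": [0.017, -0.006, -0.69], "claw": 0}], "newtons": 20}}

```text
t: 13.4
tcp_pos: [0.6189, 0.1546, 0.3525]
tcp_rot: [-0.27, 0.963, -0.002, 0.005]
force: [0.1, -0.4, -0.5]
finger_gap: 0.0069
```

Run:
```python
from h import *
import pickle
f,s=pickle.load(open('w3.pkl','rb'))
p=.6445; u=np.array([np.cos(p),np.sin(p)]); w=p+np.pi
T=wonz(f,s,257.2,225,.32)[:2]-AX; print('tip r,lat',T@u,T@[-u[1],u[0]])
go((*(AX+.094*u),.345,w),(*(AX+.094*u),.29,w))
```

```text
tip r,lat 0.05614287850840172 0.003820914309618865
[0.0007, 0.0018, 0.0074] [-0.006, 0.009, -0.098]
[0.0013, 0.0021, 0.0624] [-0.006, 0.009, -0.098]
t 13.4 tcp [0.6189 0.1546 0.3525] F [ 0.1  -0.35 -0.46] gap 0.0069 q [ 0.12  0.19  1.32 -0.    1.62 -2.  ]
```

Emit:
{"api": "jog_arm", "payload": {"motion": [{"linear": [0, 0, 0.01], "angular": [-0.006, 0.009, -0.098], "claw": 0}, {"linear": [0.001, 0.001, 0.03], "angular": [-0.006, 0.009, -0.098], "claw": 0}, {"linear": [0.001, 0.001, 0.05], "angular": [-0.006, 0.009, -0.098], "claw": 0}, {"linear": [0.001, 0.001, 0.062], "angular": [-0.006, 0.009, -0.098], "claw": 0}, {"linear": [0.001, 0.001, 0.062], "angular": [-0.006, 0.009, -0.098], "claw": 0}]}}

```text
t: 13.9
tcp_pos: [0.6174, 0.1545, 0.2877]
tcp_rot: [-0.317, 0.949, 0.0, -0.002]
force: [-0.7, -0.3, -0.2]
finger_gap: 0.0005
```

Run:
```python
from h import *
p=.66; u=np.array([np.cos(p),np.sin(p)]); w=p+np.pi
go(*[(*(AX+r*u),.289,w) for r in(.08,.07,.06,.05,.04,.03,.02)])
```

```text
[0.0132, 0.0022, -0.0012] [0.001, -0.003, -0.016]
[0.0232, 0.0021, -0.0012] [0.001, -0.003, -0.016]
[0.0332, 0.0019, -0.0012] [0.001, -0.003, -0.016]
[0.0432, 0.0018, -0.0011] [0.001, -0.003, -0.016]
[0.0532, 0.0016, -0.0011] [0.001, -0.003, -0.016]
[0.0632, 0.0014, -0.0011] [0.001, -0.003, -0.016]
[0.0732, 0.0013, -0.001] [0.001, -0.003, -0.016]
t 13.9 tcp [0.6174 0.1545 0.2877] F [-0.68 -0.26 -0.18] gap 0.0005 q [ 0.12  0.22  1.41 -0.    1.52 -2.09]
```

Emit:
{"api": "jog_arm", "payload": {"motion": [{"linear": [0.012, 0.002, -0.001], "angular": [0, 0, 0], "claw": 0}, {"linear": [0.024, 0.002, -0.001], "angular": [0, 0, 0], "claw": 0}, {"linear": [0.036, 0.002, -0.001], "angular": [0, 0, 0], "claw": 0}, {"linear": [0.048, 0.0015, -0.001], "angular": [0, 0, 0], "claw": 0}, {"linear": [0.06, 0.0015, -0.001], "angular": [0, 0, 0], "claw": 0}]}}

```text
t: 14.4
tcp_pos: [0.5682, 0.1191, 0.2896]
tcp_rot: [-0.316, 0.949, -0.0, -0.001]
force: [1.2, 0.7, -0.4]
finger_gap: 0.0008
```

Emit:
{"api": "jog_arm", "payload": {"motion": [{"linear": [0.006, 0, 0], "angular": [0, 0, 0], "claw": 0}, {"linear": [0.012, 0, 0], "angular": [0, 0, 0], "claw": 0}, {"linear": [0.018, 0, 0], "angular": [0, 0, 0], "claw": 0}]}}

```text
t: 14.7
tcp_pos: [0.5535, 0.1079, 0.2899]
tcp_rot: [-0.316, 0.949, -0.0, -0.001]
force: [0.7, 0.4, -0.7]
finger_gap: 0.0004
```

Run:
```python
from h import *
p=.66; u=np.array([np.cos(p),np.sin(p)]); w=p+np.pi
s=monitor.state(); d=s['tcp_pos'][:2]-AX; print('r',d@u,'lat',d@[-u[1],u[0]])
go((*(AX+.0*u),.289,w))
f=optics.grab_frame('wrist')
cv2.imwrite('pics/w4.png',cv2.resize(cv2.convertScaleAbs(f['img'][100:330,100:407,::-1],alpha=1.5),(800,600),interpolation=2))
```

```text
r 0.01414667187439552 lat -9.051863683087393e-05
[0.0141, -0.0001, 0.0009] [0.0, -0.002, -0.016]
t 14.7 tcp [0.5535 0.1079 0.2899] F [ 0.72  0.39 -0.68] gap 0.0004 q [ 0.05  0.04  1.6  -0.    1.5  -2.16]
```

View pics/w4.png

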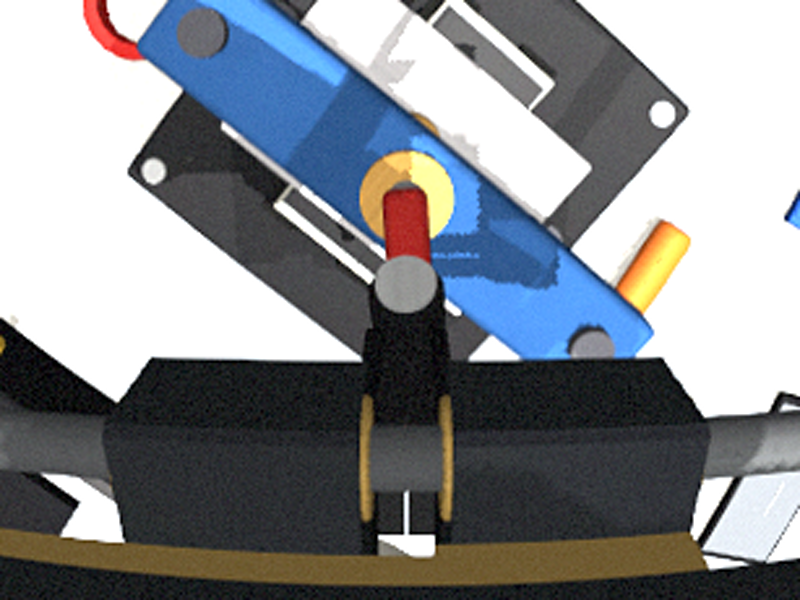

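The handle now leans inward ahead of the fingers (tip at (405,285)), and the arm lines up with the tool. I'll bring it down flat.

Emit:
{"api": "jog_arm", "payload": {"motion": [{"linear": [0.01, 0, 0.004], "angular": [0, 0, 0], "claw": 0}, {"linear": [0.018, 0, 0.014], "angular": [0, 0, 0], "claw": 0}, {"linear": [0.022, 0, 0.026], "angular": [0, 0, 0], "claw": 0}, {"linear": [0.023, 0, 0.036], "angular": [0, 0, 0], "claw": 0}, {"linear": [0.023, 0, 0.042], "angular": [0, 0, 0], "claw": 0}]}}

```text
t: 15.25
tcp_pos: [0.5338, 0.0936, 0.2462]
tcp_rot: [-0.316, 0.949, 0.0, -0.002]
force: [-0.7, 0.1, 0.6]
finger_gap: 0.0005
```

Run:
```python
from h import *
p=.66; u=np.array([np.cos(p),np.sin(p)]); w=p+np.pi
go((*(AX-.01*u),.245,w))
```

```text
[-0.0003, -0.0007, 0.0012] [0.002, -0.005, -0.016]
t 15.25 tcp [0.5338 0.0936 0.2462] F [-0.71  0.14  0.56] gap 0.0005 q [ 0.03  0.01  1.71 -0.    1.43 -2.19]
```

Now press lightly to the stop, watching the force.

Emit:
{"api": "jog_arm", "payload": {"motion": [{"linear": [0, 0, 0.001], "angular": [0, 0, 0], "claw": 0}, {"linear": [0, 0, 0.002], "angular": [0, 0, 0], "claw": 0}, {"linear": [0, 0, 0.003], "angular": [0, 0, 0], "claw": 0}, {"linear": [0, 0, 0.003], "angular": [0, 0, 0], "claw": 0}]}}

```text
t: 15.65
tcp_pos: [0.5343, 0.0931, 0.2448]
tcp_rot: [-0.316, 0.949, -0.001, -0.002]
force: [-3.4, -3.4, 6.6]
finger_gap: 0.0002
```

Firm at z 0.245, exactly the folded height. Retract.

Emit:
{"api": "jog_arm", "payload": {"motion": [{"linear": [0, 0, -0.01], "angular": [0, 0, 0], "claw": 0}, {"linear": [0, 0, -0.05], "angular": [0, 0, 0], "claw": 0}, {"linear": [-0.03, 0, -0.09], "angular": [0, 0, 0], "claw": 0}, {"linear": [-0.04, 0, -0.12], "angular": [0, 0, 0], "claw": 0}, {"linear": [-0.04, 0, -0.12], "angular": [0, 0, 0], "claw": 0}]}}

```text
t: 16.15
tcp_pos: [0.5696, 0.1186, 0.3709]
tcp_rot: [-0.317, 0.948, -0.002, 0.003]
force: [-0.1, 0.1, 0.0]
finger_gap: 0.0004
```

Run:
```python
from h import *
s=monitor.state(); print(s['force'],s['tcp_pos'],s['t'])
f=optics.grab_frame('wrist'); d=optics.grab_frame('side')
a=cv2.convertScaleAbs(f['img'][90:240,156:356,::-1],alpha=1.3); b=d['img'][150:300,140:340,::-1]
cv2.imwrite('pics/z.png',np.hstack([cv2.resize(a,(400,300),interpolation=2),cv2.resize(b,(400,300),interpolation=2)]))
import pickle; pickle.dump((f,s,d),open('z.pkl','wb'))
```

```text
[-0.12255386  0.0837638   0.03587488] [0.56957711 0.11855093 0.37088484] 16.15
```

View pics/z.png

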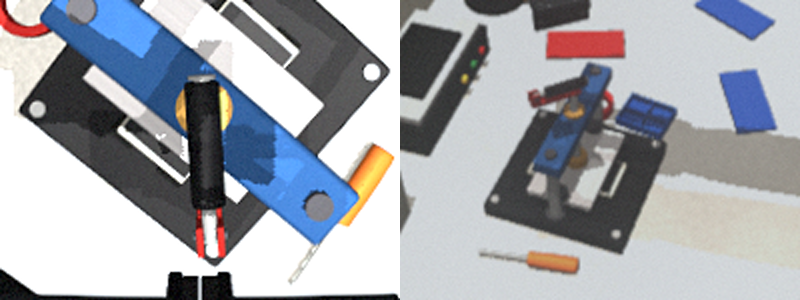

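Run:
```python
from h import *
import pickle
f,s,d=pickle.load(open('z.pkl','rb'))
w=lambda u,v:(156+u/2,90+v/2); e=lambda u,v:(140+(u-400)/2,150+v/2)
T=wonz(f,s,*w(200,77),.236); B=wonz(f,s,*w(208,208),.236); v=(B-T)[:2]
print('tip',T,'root',B,'len',np.hypot(*v),'phi',np.arctan2(v[1],v[0]),'tip r',np.hypot(*(T[:2]-AX)))
print('tip side',onz(d,*e(588,80),.236))
```

```text
tip [0.52361172 0.08317517 0.236     ] root [0.57545948 0.12732063 0.236     ] len 0.06809561034912177 phi 0.7053316705485794 tip r 0.02468322932921417
tip side [0.51893435 0.08268954 0.236     ]
```

```bash
python3 -c "
from bench import manip,monitor
print(monitor.state()['t'],manip.hand_in())"
```

```text
the job is handed in; nothing more can be done
16.25 None
```

The phone is clamped, the handle is folded flat again, and the job was handed in at 16.3 s with the robot touching nothing.

**What I did:**
- I swung the handle upright and cranked clockwise about 5.5 rad (0.87 turn).
- Free cranking took about 5.6 N. I stopped when the moving effort reached 8.5 N, about 1.5 times that. That puts the plate force at about 27 N, and the rise with crank angle suggests up to 35 N. Both are above the 15 N needed and well below the 70 N that cracks the glass.
- I let go and folded the handle down with the closed fingers, then pressed it lightly onto its stop.

**Last checks:**
- **Handle:** the fingers met firm resistance at 0.245 m, which is the height of the folded handle. In the wrist image the handle tip lies 24.7 mm behind the axis, against the expected 24 mm, and the handle is lying along its arm.
- **Bystanders:** the last wrist and side pictures show the screwdriver, tray and tape where they were, judged by eye only. The spare phone and heat gun are outside those crops and were not rechecked.
- **Forces:** the wrist force read about zero at the end.

**One disagreement:** the last picture puts the crank arm at 0.71 rad, while the gripper's position at release gave 0.64 rad. The picture taken just after release already showed this offset, so folding did not turn the crank. I put it down to calibration error and slip in the grip, but I did not measure the clamp force again after letting go.

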